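# Slide a coated plate out over the end of its levelling ledge

### The arm

A 6-joint arm with a two-finger parallel gripper is mounted at the origin on a cart in front of the work surface, level with it; the furniture and walls round the work are solid. World frame = base frame: x ahead of the robot, y to its left, z up, the work surface at z = 0. Lengths are in m, angles in rad, forces in N, time in s.
With the tool pointing down it reaches from about 0.35 to 1 m from the base axis. Payload 7.1 kg.
Tool frame: the origin (TCP) lies between the finger pads; the fingertips stand 22 mm ahead of it and the grasp point (between the pads) lies 3 mm ahead of it; z points along the fingers, y is the line along which they close (so a half turn about z gives the same grasp; the last joint's range is limited). The gripper opens to 85 mm and grips with 20 to 120 N. Pads are 22 mm wide; open, the fingers measure 114 mm over their backs; the gripper's body (76 mm by 85 mm) begins 54 mm behind the grasp point. The pads swing forward as they close: fully open they stand 13 mm farther back than shut.
Start: joints at [-1.196, 0.423, 1.63, -0, 1.089, -0.019], TCP at [0.24, -0.577, 0.216] pointing down, gripper open.
Joint ranges: [-3, 3], [-0.9, 2.11], [0.09, 2.58], [-1.31, 4.45], [0.11, 2.69], [-2.54, 2.54]. Speed limits (rad/s): [2.39, 2.39, 3.01, 3.14, 3.14, 3.14].

### API

Orientations are given as a rotation vector (axis times angle).
In Python, from rig import manip gives the robot as it stands. The module is installed in compiled form; this text tells all that it offers. Calls block until the motion is done:
- manip.move_to(position, orientation): joint-space move of the TCP to a pose.
- manip.servo_line(position, orientation=None, rate=0.15): straight line of the TCP; orientation=None keeps the orientation; rate is the mean speed in m/s.
- manip.set_joints(angles): joint-space move.
- manip.command_gripper(opening, f_grip=None): finger opening in m; f_grip is the grip in N (None keeps the last); returns when the fingers have stopped.
- manip.hold(seconds).
- manip.solve_ik(position, orientation): joint angles nearest the present ones, or None.
- manip.camera(name): name is "scene" or "top"; returns a dict with "image" (384x512x3 uint8, red, green, blue), "fx", "fy", "cx", "cy" (pixels), "k1" (the pictures are not rectified: a ray, as slopes to the right and down, at radius r is drawn at 1 + k1 r^2 times it, then the intrinsics apply), "cam_to_world" (4x4, takes a point from camera to world coordinates). Camera axes: x right, y down, z forward; pixel columns grow to the right and rows downward; lengths in m; the calibration is good to about 2 mm. A picture is of the moment at which its call begins. There is no depth.
A pose or a line that the arm cannot do raises manip.IKError and nothing moves.
- manip.sign_off(): hands the job in; it is judged then, once.
Readings, each from a call of its own:
- manip.get_time(): time.
- manip.get_joint_positions(): joint angles.
- manip.get_joint_vel(): joint speeds.
- manip.get_tau(): joint torques, N m.
- manip.get_position(): TCP position.
- manip.get_ee_rot(): TCP orientation.
- manip.get_contact_force(): force on the tool from outside, world axes, zero at the start.
- manip.get_torque(): the same for the moment, N m.
- manip.get_width(): finger opening in m.
- manip.get_grip_force(): force on a finger pad.
Only numpy, scipy, OpenCV 4.12 (cv2) and the standard library are available. Lean on these libraries where they do the work, as an engineer would, in place of code of your own. Each camera call takes 0.05 s, during which the arm holds its last target. There are 200 camera calls.

### The job

The large white-coated glass plate on the raised levelling ledge is dry: with a fingertip swing the small stop at the ledge's right end fully aside (it swings inward, then lies along the front), and then push the plate gently by the edge of its left end, along the ledge and square to the upstand, until its right end sticks out about 4 cm beyond the ledge, where its edge can next be taken. Only push: do not grip or lift anything, do not touch the white coating, and leave the other things where they stand.

Things in the scene. Friction and masses are not known exactly. Their poses are not given: they have to be found in the camera images.
- ledge: Levelling ledge of grey anodised aluminium, fixed to the bench on three screw feet. Origin on the bench; +x rear, +y to its left tail end (y = 175 mm), -y to its right free end (y = -165 mm), z up. Flat top at z = 55 mm, from x = -77.5 mm to the upstand, whose front face is at x = +57.5 mm: 6 mm thick, 12 mm above the top, along the whole rear.
- ledge_end (a point): Middle of the upper edge of the ledge's right (free) end; axes as the ledge's. A point of the plate at y = -0.04 m in this frame overhangs the end by 40 mm.
- stop (a joint): Flat steel arm 12 mm wide, 43 mm long from its upright pivot, top 9 mm above the ledge (11 at the pivot). 0 rad: points to the ledge's +x, across the plate's path, against a small dowel. Grows anticlockwise from above, inward toward the plate; at 1.57 it points along +y, clear of the plate; limit 1.8. It opens only inward: a plate pushed against it is blocked. About 1 N at the peg moves it; it stays where left.
- stop_peg (a point): Middle of the black head of the upright peg on the stop's arm, 36 mm from the pivot, 27 mm above the ledge's top. The head has diameter 12 mm and spans 20 to 34 mm above the ledge's top; below it is an 8 mm steel shank.
- stop_pivot (a point): Pivot axis of the stop at the height of the ledge's top: front right corner of the ledge, at ledge x = -67, y = -147 mm. The dowel that ends its outward swing is 5 mm thick, 7 mm high, at ledge x = -57.5, y = -155.5 mm.
- bubble_level (a point): Top centre of a fixed round bubble level (diameter 22, height 6 mm) on the ledge's top at ledge x = 36, y = 157 mm, near the tail.
- plate: Glass plate 100 x 150 x 5 mm (x, y, z), about 0.2 kg, lying on the ledge near the upstand, length along it. Origin: middle of its underside; -y toward the ledge's free end. A white layer (silica) covers its upper face but for a clear margin 8 mm wide all round. At the start its leading end is 75 to 115 mm short of the ledge's free end, so the stop has room to swing.
- plate_front (a point): Middle of the plate's leading end face (plate y = -75 mm), at half the glass thickness.
- plate_rear (a point): Middle of the plate's rear (trailing, tail-side) end face (plate y = +75 mm), at half the glass thickness.
- silica: The white coating on the plate, 84 x 134 x 1.5 mm, fixed to it, its underside 5 mm and its top 6.5 mm above the plate's underside. Not to be touched.
- bottle_1: Small sample bottle with black cap, 25 x 25 x 76 mm, standing behind the ledge, leave alone. Origin: underside centre.
- bottle_2: A second such bottle beside it, 25 x 25 x 76 mm, leave alone. Origin: underside centre.
- crucible_1: Small white porcelain crucible, 45 x 45 x 21 mm, behind the ledge, leave alone. Origin: underside centre.
- tweezers_1: Steel tweezers 14 x 125 x 10 mm (long axis y), lying on the bench in front of the ledge, leave alone. Origin: underside centre.
- dish_1: Shallow clear square dish 90 x 90 x 12 mm, on the bench to the right, leave alone. Origin: underside centre.
- marker_1: Marker with red cap, 21 x 140 x 19 mm, on the bench to the right, leave alone. Origin: underside centre.
- cylinder_1: Glass measuring cylinder 48 x 56 x 225 mm, standing to the right, leave alone. Origin: underside centre.

How it is judged:
On the way:
1. the stop is swung fully aside while the plate still lies whole on the ledge (value of joint stop above 1.4 rad and y of plate_front in the frame of ledge_end above 0.02 m), for 0.2 s.
At the end, for the whole second after the job is handed in: The stop stands beyond 1.35 rad; the plate lies flat and still on the ledge, its leading end 28 to 55 mm beyond the ledge's free end, its length within 0.1 rad of the ledge's, its rear long edge within about 14 mm of the upstand (value of joint stop above 1.35 rad and y of plate_front in the frame of ledge_end between -0.055 and -0.028 m and angle between the y axis of plate and the y axis of ledge, either way round below 0.1 rad and x of plate in the frame of ledge above -0.006 m and z of plate in the frame of ledge between 0.053 and 0.057 m and linear speed of plate below 0.01 m/s); the robot touches nothing.
It fails at once if the plate is lifted, tipped or pushed off the ledge (z of plate in the frame of ledge above 0.06 m or z of plate in the frame of ledge below 0.05 m or angle between plate's own z axis and vertical above 0.08 rad).
It fails at once if the white coating is touched (contact force between any of the arm, the fingers and silica above 0.3 N).
It fails at once if the plate is gripped or pushed hard (over 15 N) (contact force between the fingers and plate above 15 N).
It fails at once if the stop is gripped or forced (over 15 N) (contact force between the fingers and stop above 15 N).
It fails at once if a bystander is moved by more than 15 mm (distance of any of bottle_1, bottle_2, crucible_1, tweezers_1, dish_1, marker_1, cylinder_1 from where it was at the start of the episode above 0.015 m).
It also fails if it takes over 58 s, if anything falls off the work surface, if the arm or the gripper's body presses on something with over 40 N, if the wrist force passes 120 N, or if a joint passes its speed limit or range.

## Working session

There is one attempt and no reset: what is moved stays moved. The work goes in short steps, each a Python script; the robot and the scene stay as the last script left them, time stands still between calls to the robot, and variables do not carry over. Pictures are saved under pics/ and viewed, at most 10 in all, crops included, and the job is handed in when it is done.

```bash
mkdir -p pics; cat > h.py <<'E'
import numpy as np, cv2
from rig import manip
def ray(c,u,v):
    K=np.array([[c['fx'],0,c['cx']],[0,c['fy'],c['cy']],[0,0,1.]])
    p=np.array([(u-c['cx'])/c['fx'],(v-c['cy'])/c['fy']]);q=p.copy()
    for _ in range(20): q=p/(1+c['k1']*(q@q))
    T=np.array(c['cam_to_world']);return T[:3,3],T[:3,:3]@np.array([q[0],q[1],1])
def onplane(c,u,v,z):
    o,d=ray(c,u,v);return o+d*(z-o[2])/d[2]
def proj(c,P):
    T=np.array(c['cam_to_world']);q=T[:3,:3].T@(np.array(P)-T[:3,3]);s=q[:2]/q[2];s=s*(1+c['k1']*(s@s))
    return s[0]*c['fx']+c['cx'],s[1]*c['fy']+c['cy']
def snap(n,f):
    c=manip.camera(n);cv2.imwrite(f'pics/{f}.png',c['image'][:,:,::-1]);return c
E
python3 - <<'E'
from h import *
for n in('scene','top'):
    c=snap(n,n+'0');print({k:c[k] for k in c if k!='image'})
print(manip.get_time(),manip.get_ee_rot(),manip.get_width())
E
```

```text
{'fx': 370.8845856221401, 'fy': 370.8845856221401, 'cx': 258.03531629292854, 'cy': 194.8342974760489, 'k1': 0.02674813044437144, 'cam_to_world': array([[-0.79028848, -0.33951822,  0.51007009, -0.02753533],
       [-0.61251308,  0.46014273, -0.64272576,  0.49353195],
       [-0.01648794, -0.82036336, -0.57160485,  0.67177015],
       [ 0.        ,  0.        ,  0.        ,  1.        ]])}
{'fx': 363.5989969838633, 'fy': 363.5989969838633, 'cx': 259.59880367695246, 'cy': 186.65113157322028, 'k1': -0.06216354582649133, 'cam_to_world': array([[-0.00602576, -0.9807323 ,  0.19526354,  0.28668105],
       [-0.99972177,  0.01036139,  0.02119017, -0.16128516],
       [-0.02280509, -0.19508152, -0.98052186,  1.23018232],
       [ 0.        ,  0.        ,  0.        ,  1.        ]])}
0.1 [-3.07949670e+00 -6.14289064e-01  3.79316030e-04] 0.08518899150895098
```

View pics/top0.png

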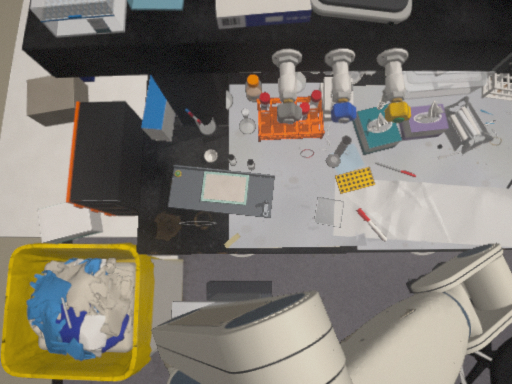

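View pics/scene0.png

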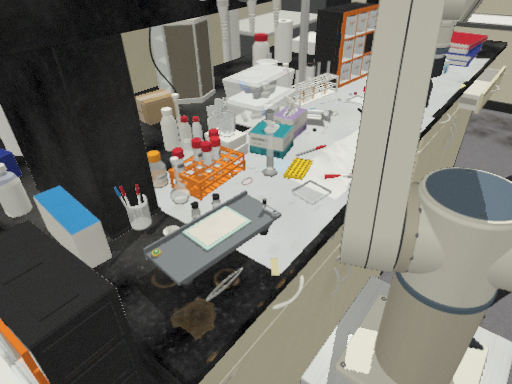

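The top view shows the ledge around (170–274, 167–216), the plate at (202–248, 171–205) and the stop peg near (266, 209). In the scene view, the level is at (156, 253) and the peg near (264, 203). I'll take enlarged crops.

```bash
python3 - <<'E'
from h import *
a=cv2.imread('pics/top0.png')[160:222,162:282];cv2.imwrite('pics/ct.png',cv2.resize(a,None,fx=6.5,fy=6.5,interpolation=cv2.INTER_CUBIC))
a=cv2.imread('pics/scene0.png')[185:285,140:290];cv2.imwrite('pics/cs.png',cv2.resize(a,None,fx=5,fy=5,interpolation=cv2.INTER_CUBIC))
E
```

```text
(no output)
```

View pics/ct.png

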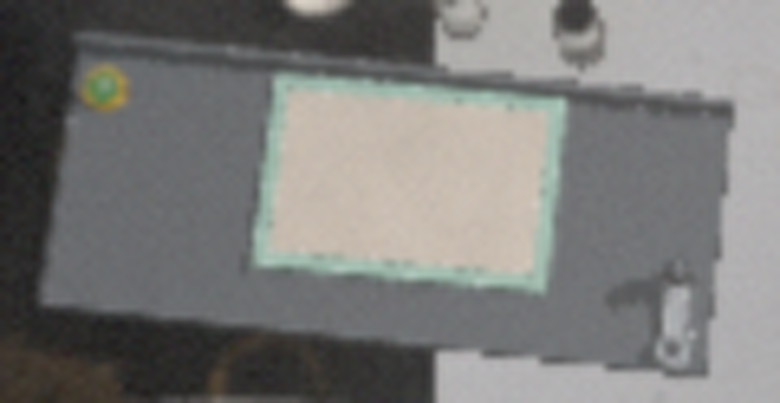

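View pics/cs.png

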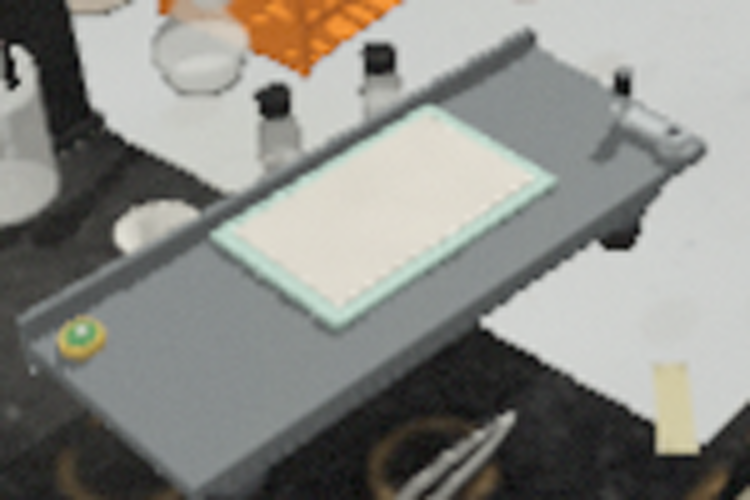

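The top crop shows ledge corners at (40,304), (707,374) and (732,105), the level at (103,88), pivot at (672,350), peg at (678,270), and plate corners at (275,75), (566,98), (546,292) and (256,265). In the scene crop, the peg head is at (623,82), the level at (81,335), and plate corners at (430,105), (555,180), (335,328) and (212,235).

```bash
python3 - <<'E'
from h import *
from scipy.optimize import least_squares
ct=manip.camera('top');cs=manip.camera('scene')
T=lambda p:((p[0]+.5)/6.5-.5+162,(p[1]+.5)/6.5-.5+160)
S=lambda p:((p[0]+.5)/5-.5+140,(p[1]+.5)/5-.5+185)
def fit(obs):
    L=np.array([o[0][:2] for o in obs]);W=np.array([onplane(o[1],*o[2],o[0][2])[:2] for o in obs])
    def res(p):
        c,s=np.cos(p[2]),np.sin(p[2]);return (L@np.array([[c,s],[-s,c]])+p[:2]-W).ravel()
    r=least_squares(res,[.4,0,0]);return r.x,(r.fun.reshape(-1,2)*1000).round(1)
led=[((-.0775,.175,.055),ct,T((40,304))),((-.0775,-.165,.055),ct,T((707,374))),((.0635,-.165,.067),ct,T((732,105))),((.0635,.175,.067),ct,T((77,35))),((.036,.157,.061),ct,T((103,88))),((-.067,-.147,.066),ct,T((672,350))),
((.036,.157,.061),cs,S((81,335))),((-.031,-.147,.082),cs,S((623,82))),((-.0775,.175,.055),cs,S((195,494))),((.0635,-.165,.067),cs,S((530,32)))]
pl=[((.05,.075,.06),ct,T((275,75))),((.05,-.075,.06),ct,T((566,98))),((-.05,-.075,.06),ct,T((546,292))),((-.05,.075,.06),ct,T((256,265))),
((.05,-.075,.06),cs,S((430,105))),((-.05,-.075,.06),cs,S((555,180))),((-.05,.075,.06),cs,S((335,328))),((.05,.075,.06),cs,S((212,235)))]
l,r=fit(led);print(l,r.tolist());p,r2=fit(pl);print(p,r2.tolist())
c,s=np.cos(l[2]),np.sin(l[2]);R=np.array([[c,-s],[s,c]])
print('plate in ledge',R.T@(p[:2]-l[:2]),p[2]-l[2])
for q in[(-.031,-.147),(-.067,-.147),(.04,.157),(-.0775,.175)]:print(q,l[:2]+R@q)
np.save('led.npy',l)
E
```

```text
[ 0.51317873 -0.01406335 -0.11699686] [[-1.1, 1.6], [-2.7, 1.2], [2.7, -1.1], [1.6, 1.6], [-1.1, 0.0], [-1.0, 0.6], [-1.2, 0.6], [-2.1, -0.0], [1.0, 0.3], [3.9, -4.9]]
[ 0.51771726 -0.02042698 -0.09774212] [[0.4, 0.2], [-0.4, 0.1], [-0.3, -0.2], [-0.7, 2.7], [1.3, -0.4], [-1.0, -0.9], [-0.4, -1.7], [1.1, 0.2]]
plate in ledge [ 0.00525033 -0.00579034] 0.019254736850143755
(-0.031, -0.147) [ 0.46523133 -0.15643978]
(-0.067, -0.147) [ 0.42947744 -0.15223749]
(0.04, 0.157) [0.57123191 0.13719414]
(-0.0775, 0.175) [0.45663632 0.16878688]
```

```bash
cat >> h.py <<'E'
from scipy.spatial.transform import Rotation as Ro
l=np.load('led.npy');lc,ls=np.cos(l[2]),np.sin(l[2]);RL=np.array([[lc,-ls],[ls,lc]])
def W(x,y,ztip): return [*(l[:2]+RL@np.array([x,y])),ztip+.022]   # ledge xy, world tip height
def down(a): # tool x axis at ledge angle a
    return (Ro.from_euler('z',a+l[2])*Ro.from_euler('x',np.pi)).as_rotvec()
E
python3 - <<'E'
from h import *
for q,a in(((-.01,-.17),3*np.pi/4),((-.01,-.17),-np.pi/4),((0,.095),np.pi/2),((0,.095),-np.pi/2)):
    print(a,manip.solve_ik(W(*q,.071),down(a)))
manip.command_gripper(0.0,20)
n=np.array([-1,1])/2**.5
def fc(th,gap=0): return np.array([-.067+.036*np.cos(th),-.147+.036*np.sin(th)])-n*(.017+gap)
o=down(-np.pi/4)
manip.move_to(W(*fc(0,.02),.17),o)
manip.servo_line(W(*fc(0,.02),.071),rate=.1)
print(manip.get_time(),manip.get_contact_force(),manip.get_width())
manip.servo_line(W(*fc(0),.071),rate=.04)
for th in np.linspace(.15,1.65,9):
    manip.servo_line(W(*fc(th),.071),rate=.05);print(round(th,2),np.round(manip.get_contact_force(),1))
manip.servo_line(W(*fc(1.65,.03),.071),rate=.1)
manip.servo_line(W(*fc(1.65,.03),.2),rate=.15)
manip.move_to(W(0.0,.10,.17),down(-np.pi/2))
c=snap('top','t1');s=snap('scene','s1');print(manip.get_time())
a=cv2.resize(c['image'][160:222,162:282,::-1],None,fx=6.5,fy=4.8,interpolation=2);a=cv2.resize(c['image'][160:222,162:282,::-1],(780,300));b=cv2.resize(s['image'][185:285,140:290,::-1],(450,300))
cv2.imwrite('pics/m1.png',np.vstack([a,cv2.copyMakeBorder(b,0,0,0,330,cv2.BORDER_CONSTANT)]))
E
```

```text
2.356194490192345 [-0.38264522  0.45152006  1.94795593  0.          0.74211666 -1.05104653]
-0.7853981633974483 [-3.82645222e-01  4.51520063e-01  1.94795593e+00 -4.44089210e-16
  7.42116660e-01  2.09054613e+00]
1.5707963267948966 [0.12952227 0.46742565 1.91753119 0.         0.75663582 0.24651912]
-1.5707963267948966 None
3.9333 [ 1.21853391 -0.23346986  0.48541233] -0.0002616268021570217
0.15 [-0.5 -0.5 -0.2]
0.34 [ 0.1 -0.1 -0.8]
0.52 [ 1.  -0.2  0.1]
0.71 [0.1 0.2 0.8]
0.9 [-0.3 -0.2  0.1]
1.09 [ 0.4  0.5 -1.2]
1.27 [ 0.1 -0.4 -0. ]
1.46 [ 0.3 -0.5  0.6]
1.65 [ 0.2 -0.7 -0. ]Traceback (most recent call last):
  File "<stdin>", line 16, in <module>
rig.IKError: the arm cannot take that pose within its joint ranges
```

```bash
python3 - <<'E'
from h import *
manip.move_to(W(0.0,.10,.17),down(np.pi/2))
c=snap('top','t1');s=snap('scene','s1');print(manip.get_time())
a=cv2.resize(c['image'][160:222,162:282,::-1],(580,300));b=cv2.resize(s['image'][185:285,140:290,::-1],(450,300))
cv2.imwrite('pics/m1.png',np.vstack([a,cv2.copyMakeBorder(b,0,0,0,130,cv2.BORDER_CONSTANT)]))
E
```

```text
10.3083
```

View pics/m1.png

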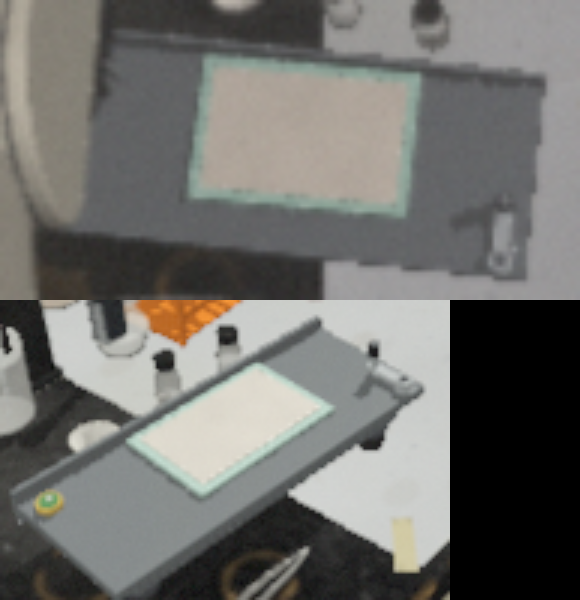

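The stop still stands at 0 rad, with the peg in the scene crop at (374,347), as before, so the finger missed it. I'll check where the tool tip really is against its commanded position.

```bash
python3 - <<'E'
from h import *
print(manip.get_position(),W(0,.1,.17),manip.get_ee_rot(),down(np.pi/2),manip.get_width())
s=manip.camera('scene')
P=np.array(manip.get_position());P[2]-=.022
print('tip px',proj(s,P),proj(manip.camera('top'),P), 'peg px',proj(s,W(-.031,-.147,.06)))
im=s['image'][:,:,::-1].copy();u,v=proj(s,P);cv2.circle(im,(int(u),int(v)),3,(0,0,255),1)
cv2.imwrite('pics/s2.png',cv2.resize(im[80:320,80:340],None,fx=2.5,fy=2.5,interpolation=2))
E
```

```text
[0.52482882 0.08481198 0.19193025] [np.float64(0.5248517428218714), np.float64(0.08525301662890421), 0.192] [-2.34878594e+00 -2.08627953e+00  2.84149579e-04] [2.34751833e+00 2.08776486e+00 1.27838728e-16] 0.0002516899493820586
tip px (np.float64(178.53771518307752), np.float64(210.91898891775273)) (np.float64(185.39672603576682), np.float64(178.59416872692077)) peg px (np.float64(264.8221553471829), np.float64(201.26371765113475))
```

View pics/s2.png

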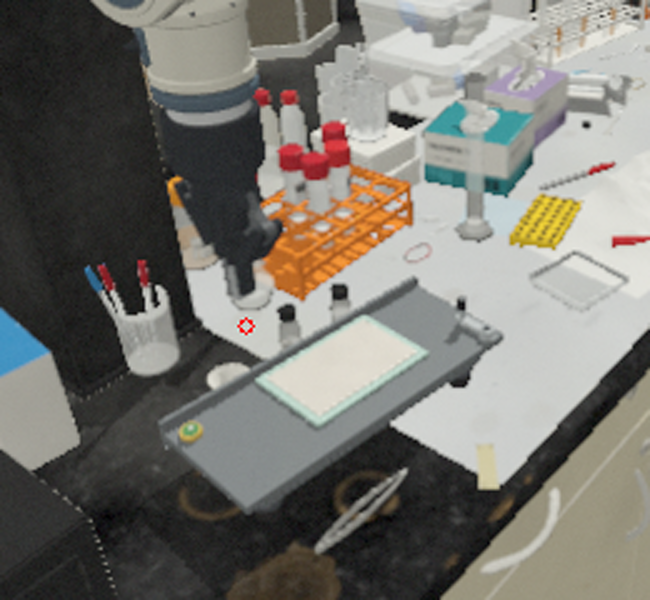

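The arm is where it was commanded, but the fingertip shows at about (240,298) in the crop, against (246,326) predicted. The real tip is therefore roughly 20 mm higher than "22 mm ahead of the TCP", and it passed over the peg. I'll measure the tip height by touching bare ledge behind the plate.

```bash
python3 - <<'E'
from h import *
x,y,_=W(0,.108,0)
manip.servo_line([x,y,.095],down(np.pi/2),rate=.15)
manip.hold(.2);f0=np.mean([manip.get_contact_force() for _ in range(5)],0);print(f0)
z=.087
while z>.045:
    manip.servo_line([x,y,z],rate=.03)
    f=np.mean([manip.get_contact_force() for _ in range(3)],0)-f0
    if f[2]>3.5: 
        print('touch',z,f,manip.get_position());break
    z-=.0015
s=manip.camera('scene');c=manip.camera('top');print(manip.get_time())
print(proj(s,[x,y,.055]),proj(s,W(0,.069,.038)),proj(c,[x,y,.055]))
cv2.imwrite('pics/s3.png',cv2.resize(s['image'][150:270,130:250,::-1],(600,600),interpolation=2))
E
```

```text
[0.11414389 0.75152606 0.39735297]
18.675
(np.float64(182.27895610885741), np.float64(250.59969840233776)) (np.float64(195.04949785829334), np.float64(241.06583818045752)) (np.float64(190.6033324330436), np.float64(185.8666388756582))
```

View pics/s3.png

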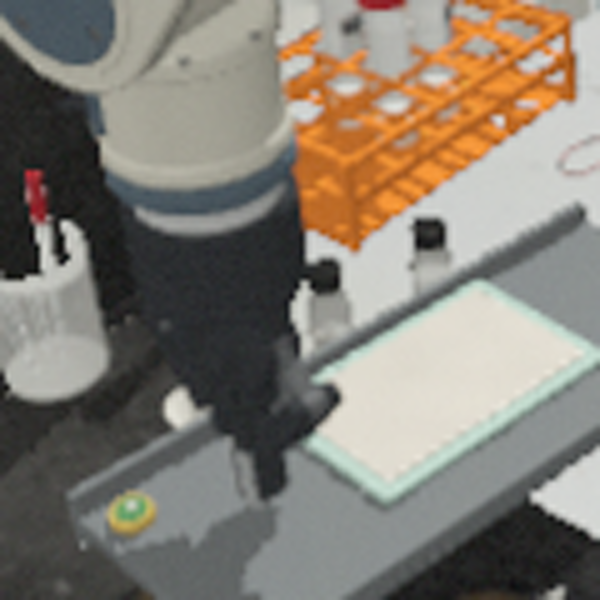

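The tip shows at about (265,498) in the crop, which is (183,250) in full pixels. That fits a tip just above the ledge at the TCP's xy, with the shadow meeting it, even though the TCP is at z = 0.046. I'll keep going down until it touches.

```bash
python3 - <<'E'
from h import *
x,y,_=W(0,.108,0)
print(manip.get_position(),manip.get_width())
z=.0445
while z>.028:
    manip.servo_line([x,y,z],rate=.03)
    f=np.mean([manip.get_contact_force() for _ in range(3)],0)
    if f[2]>3.5: break
    z-=.001
print('touch',z,f,manip.get_position(),manip.get_time())
E
```

```text
[0.52579453 0.0931962  0.0464784 ] -0.00018789665191064412
touch 0.03949999999999999 [-0.85382743  0.76137982  4.04466895] [0.52593766 0.09323578 0.03978073] 20.175
```

The touch at TCP z = 0.040 puts the shut tip about 15 mm behind the TCP, which agrees with both pictures. I'll use this measured offset and swing the stop again, then check the peg by its dark pixels.

```bash
sed -i 's/ztip+.022/ztip-.0152/' h.py; cat > pegfind.py <<'E'
from h import *
def peg(c):
    g=c['image'].max(2).astype(int);out=[]
    m=(g<60).astype(np.uint8);n,_,st,ce=cv2.connectedComponentsWithStats(m)
    for i in range(1,n):
        if 3<=st[i,4]<60:
            q=RL.T@(onplane(c,*ce[i],.082)[:2]-l[:2])
            if -.12<q[0]<0 and -.165<q[1]<-.08: out.append((q.round(3).tolist(),int(st[i,4])))
    return out
E
python3 - <<'E'
from pegfind import *
print(peg(manip.camera('scene')))
n=np.array([-1,1])/2**.5
def fc(th,gap=0): return np.array([-.067+.036*np.cos(th),-.147+.036*np.sin(th)])-n*(.017+gap)
manip.servo_line(W(0,.108,.12),rate=.2)
manip.move_to(W(*fc(0,.02),.13),down(3*np.pi/4))
manip.servo_line(W(*fc(0,.02),.071),rate=.12)
manip.hold(.1);f0=np.array(manip.get_contact_force());print(manip.get_time(),f0)
manip.servo_line(W(*fc(0),.071),rate=.04)
for th in np.linspace(.2,1.65,7):
    manip.servo_line(W(*fc(th),.071),rate=.06)
    f=np.mean([manip.get_contact_force() for _ in range(3)],0);print(round(th,2),np.round(f,1))
    if np.linalg.norm(f[:2])>9: print('stop!');break
manip.servo_line(W(*fc(th,.03),.071),rate=.1)
manip.servo_line(W(*fc(th,.03),.12),rate=.2)
manip.move_to(W(0,.108,.12),down(np.pi/2))
s=snap('scene','s4');print(peg(s),manip.get_time())
cv2.imwrite('pics/s4c.png',cv2.resize(s['image'][185:285,140:290,::-1],(600,400),interpolation=2))
E
```

```text
[([-0.031, -0.144], 9)]
22.6417 [-0.11913823 -0.09216675 -0.08248182]
0.2 [ 1.  -0.7 -0. ]
0.44 [ 1.6 -0.2  0.1]
0.68 [ 1.   0.1 -0.8]
0.92 [0.3 0.2 0.1]
1.17 [-0.5 -0.5  0.1]
1.41 [ 0.6 -0.6 -0. ]
1.65 [ 0.3 -0.1 -0.4]
[([-0.072, -0.112], 12)] 27.375
```

View pics/s4c.png

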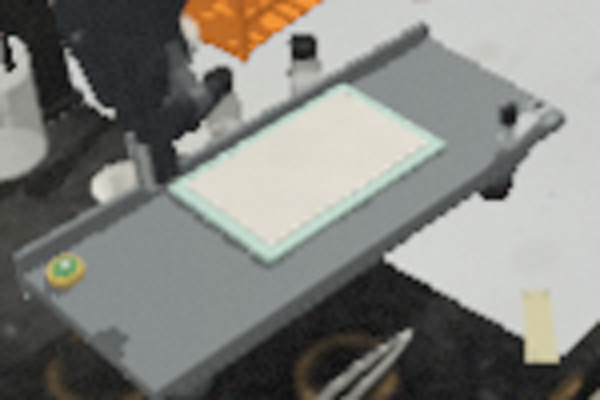

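The stop now lies along the front: the peg measures (-0.072, -0.112) in the ledge frame, about 1.7 rad. Next I'll push the plate with the tip about 2 mm above the ledge, short of the target first, then measure.

```bash
cat > plate.py <<'E'
from h import *
def white(c):  # centroid of coating in ledge frame + yaw
    hsv=cv2.cvtColor(c['image'],cv2.COLOR_RGB2HSV)
    poly=np.array([proj(c,[*(l[:2]+RL@np.array(p)),.0615]) for p in [(.055,.1),(.055,-.205),(-.055,-.205),(-.055,.1)]]).astype(np.int32)
    k=np.zeros(hsv.shape[:2],np.uint8);cv2.fillPoly(k,[poly],255)
    R,G,B=[c['image'][:,:,i].astype(int) for i in range(3)]
    m=((R>150)&(R-B>8)&(k>0)).astype(np.uint8)
    n,lab,st,ce=cv2.connectedComponentsWithStats(m);i=1+np.argmax(st[1:,4])
    v,u=np.where(lab==i);Q=np.array([RL.T@(onplane(c,a,b,.0615)[:2]-l[:2]) for a,b in zip(u,v)])
    (cx,cy),wh,an=cv2.minAreaRect((Q*1000).astype(np.float32));return np.round([cx,cy,*wh,an],1),np.round(Q.mean(0)*1000,1)
E
python3 - <<'E'
from plate import *
print([white(manip.camera(n)) for n in('scene','top')])
X=.004
manip.servo_line(W(X,.108,.070),rate=.15)
manip.servo_line(W(X,.108,.0575),rate=.04)
print(manip.get_contact_force(),manip.get_position())
manip.servo_line(W(X,.085,.0575),rate=.05)
for y in(.075,.02,-.035):
    manip.servo_line(W(X,y,.0575),rate=.05)
    print(y,np.mean([manip.get_contact_force() for _ in range(3)],0).round(1))
s=snap('scene','s5')
for n in('scene','top'): print(white(manip.camera(n)))
print(manip.get_time())
cv2.imwrite('pics/s5c.png',cv2.resize(s['image'][175:275,150:300,::-1],(750,500),interpolation=2))
E
```

```text
[(array([  5.5,  -5.5,  82.7, 132.4,   1. ]), array([ 4.6, -3. ])), (array([  5.8,  -5.6,  83.3, 132.9,   1.2]), array([ 5.5, -6. ]))]
[ 0.43558445 -0.00311256  0.98809325] [0.52963919 0.0927512  0.04223597]
0.075 [-0.3  0.5  0.8]
0.02 [ 0.2 -0.9 -0.2]
-0.035 [ 0.2 -0.1 -0.2]
(array([   5.9, -120.4,   81.7,  132. ,    2.3]), array([  -0.9, -125.2]))
(array([   6.8, -124.2,   83.1,  126.8,    1.5]), array([   5.5, -127.9]))
32.025
```

View pics/s5c.png

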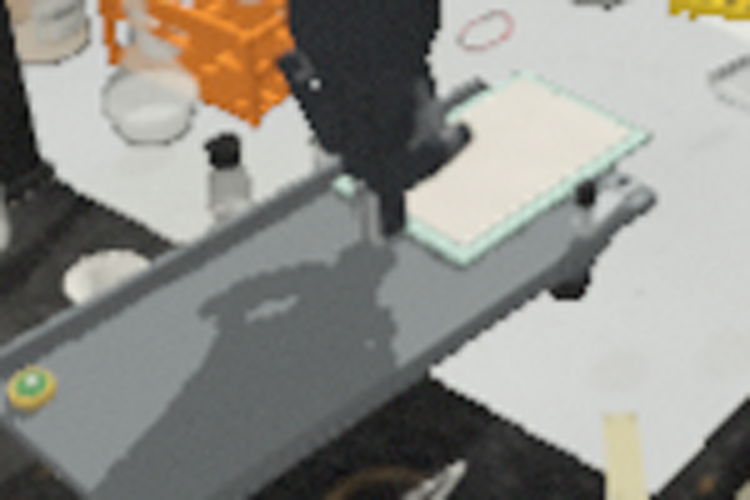

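The plate slid square along the upstand. Its centre is at about -120.5 mm, so the overhang is about 30 mm, and the stop is clear. I'll push 9 mm more, back off and measure.

```bash
python3 - <<'E'
from plate import *
from pegfind import peg
X=.004
manip.servo_line(W(X,-.044,.0575),rate=.03)
manip.servo_line(W(X,-.02,.0575),rate=.06)
manip.servo_line(W(X,.02,.10),rate=.15)
manip.servo_line(W(X,.10,.16),rate=.2)
for n in('scene','top'): print(white(manip.camera(n)))
s=snap('scene','s6');print(peg(s),manip.get_time())
cv2.imwrite('pics/s6c.png',cv2.resize(s['image'][175:275,150:300,::-1],(750,500),interpolation=2))
E
```

```text
(array([   6.6, -130. ,   82.7,  131.6,    2. ]), array([   5.5, -127.8]))
(array([   6.7, -130.1,   83.2,  133. ,    1.7]), array([   6.2, -130.3]))
[([-0.073, -0.111], 11)] 34.3667
```

View pics/s6c.png

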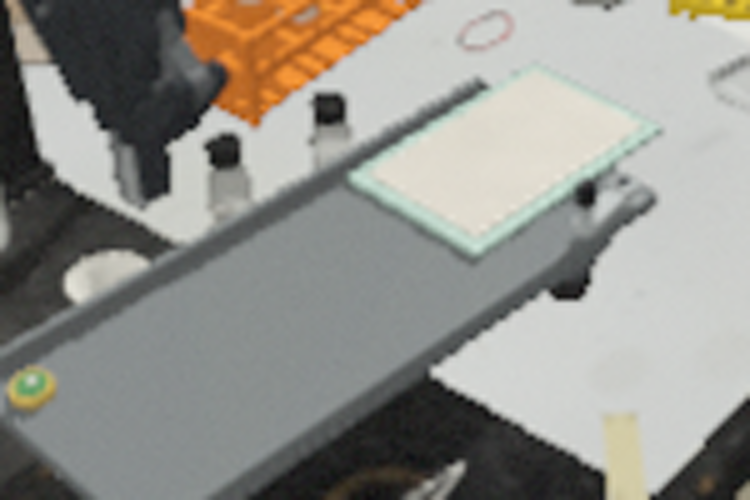

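Both views put the plate centre at y = -130 mm, giving 40 mm overhang. It is within about 0.035 rad of the ledge and close to the upstand, the stop is aside at about 1.7 rad, and the gripper is clear.

```bash
python3 -c "
from rig import manip
print(manip.sign_off())"
```

```text
the job is handed in; nothing more can be done
None
```

I handed the job in at about 34 s: the stop is swung aside to about 1.7 rad, and the plate was pushed square along the upstand to about 40 mm beyond the ledge's free end, both measured from the cameras; my first swing passed over the peg because the shut fingertips sit about 37 mm higher than the given tool dimensions say.

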